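Unhook a T-hook from its slotted shoe and bin both

ROBOT

A 6-joint arm with a two-finger parallel gripper is mounted at the origin on the work surface. World frame = base frame: x ahead of the robot, y to its left, z up, the work surface at z = 0. Lengths are in m, angles in degrees, forces in N, time in s.
With the tool pointing down it reaches from about 0.3 to 0.75 m from the base axis. Payload 8.5 kg.
Tool frame: the origin (TCP) lies at the very end of the fingers, on their centre line; the grasp point (between the pads) lies 19 mm behind it; z points along the fingers, y is the direction in which the jaws open and shut (so a half turn about z gives the same grasp; the last joint's range is limited). The gripper opens to 85 mm and grips with 20 to 120 N. Pads are 22 mm wide; open, the fingers measure 114 mm over their backs; the gripper's body (76 mm by 85 mm) begins 54 mm behind the grasp point. The pads swing forward as they close: fully open they stand 13 mm farther back than shut.
Start: joints at [-88.826, 21.807, 74.336, -0, 83.858, -12.336], TCP at [0.128, -0.535, 0.231] pointing down, gripper open.
Joint ranges: [-178.18, 178.18], [-50.72, 133.34], [12.68, 142.11], [-81.47, 261.47], [9.98, 163.14], [-165.26, 165.26]. Speed limits (degrees/s): [136.94, 136.94, 180, 180, 180, 180].

INTERFACE

Orientations are given as a 3x3 rotation matrix whose columns are the frame's x, y, z axes.
In Python, from rig import status, vision, env gives the robot as it stands.
- The arm moves only by the tool send_rows, never from a script. Its argument "targets" is a list of rows, each a list of 7 numbers: the shift along the tool's x, y, z in units of 50 mm (1.0 is 50 mm), then the turn, a rotation vector about the tool's x, y, z in units of 8 degrees (1.0 is 8 degrees), then the finger opening in mm, from 0 to 85.4. A call has 1 to 5 rows; each row is the pose to reach, as a shift and turn from the pose commanded when the call began, along the tool's axes at that moment; what a row does not reach only later rows make up. A row lasts 1/8 s, in which the tool goes at most 62.5 mm and 10.7 degrees, less where a joint would pass 70% of its speed; a pose out of reach is approached as far as the arm can. A call with a gripper value outside its range is refused whole. The fingers move at their own pace and stop on an object; "grip_force" is the grip in N (left out, the last holds). Time passes only in rows, so rows that repeat a pose let the fingers close. It gives the time, the measured TCP pose, the force and the opening at its end, in the units of the state.
- status.observe(): the state, without advancing time (a new reading comes with each control period).
- vision.get_image(name): name is "scene" or "top" or "wrist"; returns (picture, depth): 384x512x3 uint8, red, green, blue; 384x512 float32, m along the optical axis (not along the pixel's ray), 0 where there is no reading.
- vision.camera_model(name): a dict with "camera_matrix" (3x3 intrinsics, pixels), "view" (4x4, takes a point from world to camera coordinates); the wrist camera has in their place "T_tool_cam" (4x4, takes a point from camera to tool coordinates, whose origin is the TCP and whose axes are the flange's). Camera axes: x right, y down, z forward; pixel columns grow to the right and rows downward; lengths in m; the calibration is good to about 2 mm. The wrist camera is an equidistant fisheye: a pixel r from the principal point sees the ray r / f radians off the axis. A picture is of the moment at which its call begins: read the wrist's pose just before it. camera_model takes no time and is no camera call.
- env.close_job(): hands the job in, once; it reports no verdict.
Trained networks look in the newest picture that a camera, given by its name, has taken for a name from the list of things; names that differ only in an ending like _2 or _b are one class to them, and where a whole thing is asked for, a point or a joint stands for the part that bears it (a point fixed in the world has none). Each returns a list of dicts, best first, with "p" (0 to 1); they miss things now and then, are a little off and sometimes report something else, mostly with a low value. They report only what shows in the picture. A call takes as long as a camera call. They do not tell look-alikes from the thing itself.
- vision.masks_of(camera, label): "pixels" (384x512 bool, what is visible of it) and "extent" ([left, top, right, bottom] in pixels, round what is visible of it).
The state is a dict: "time_s": time; "q": joint angles; "qvel": joint speeds; "joint_efforts": joint torques, N m; "position": TCP position; "tool_rot": TCP orientation; "ft_force": force on the tool from outside, world axes, zero at the start; "wrist_torque": the same for the moment, N m; "grip_width": finger opening in m.
Only numpy, scipy, OpenCV 4.12 (cv2) and the standard library are available. Lean on these libraries where they do the work, as an engineer would, in place of code of your own. Each camera call takes 0.05 s, during which the arm holds its last target.

TASK

The red T-hook is caught crosswise under the slotted top of the blue steel anchor shoe: twist it until its head lines up with the slot, lift it out while the shoe stays on the bench, then put the hook in the yellow bin and the shoe in the green bin. Set both down inside their bins rather than dropping them from a height, and leave the other things on the bench where they are.

Things in the scene. Friction and masses are not known exactly. Their poses are not given: they have to be found in the camera images.
- hook_center (a point): Red steel T-hook, 180 g, 86 mm tall: point on its axis half-way up, 43 mm above its underside; z up the stem. 10 mm round stem. Its flat foot (hammerhead) is 42 mm along x, 14 mm along y, 10 mm thick (15 at the upturned ends). It starts upright and loose, foot on the bench under the shoe's top, turned across the slot by 65 to 90 degrees, either way.
- hook_eye (a point): Centre of the hook's upright ring-shaped eye at its top, 66 mm above the hook's underside; same axes as hook_center. The ring is 40 mm across and 10 mm thick, flat faces looking along +y and -y (pinch it there from above), so it lies in line with the foot below.
- shoe_center (a point): Blue-painted steel anchor shoe, 400 g, a bridge 90 mm (x) by 58 mm (y), 34 mm high, loose on the bench: its middle, 17 mm above its underside. Walls at the x ends; the y sides are open below, but the top 12 mm is a solid edge to grip across the 58 mm.
- shoe_slot (a point): Centre of the through slot in the shoe's 6 mm top plate, at its top face; slot 50 mm along x, 20 mm along y; same axes as shoe_center. 28 mm clear height below the plate; 3 mm thick ribs hang 6 mm down along the slot's long edges. With its foot along x the hook lifts straight out; across, it turns freely while lifted under 6 mm, hooks on the ribs at 12 mm and takes the shoe along.
- hook_bin_in (a point): Yellow open bin for the hook, fixed to the bench: centre of its inner floor, 5 mm above the bench. Outside 170 by 170 mm, 54 mm high, walls 5 mm; inside 160 by 160 mm, empty. Axes along its sides, z up. The bins may be swapped left and right.
- shoe_bin_in (a point): Green open bin for the shoe, fixed to the bench, same sizes as the yellow one: centre of its inner floor, 5 mm above the bench, axes along its sides.
- shackle: Bystander: bright steel D-shackle lying flat, about 60 by 60 mm, 12 mm high; origin on the bench near its middle.
- ball_unit: Bystander: loose ball transfer unit, 56 mm round, 24 mm high; origin at the centre of its underside.
- wrench: Bystander: steel wrench lying flat, roughly 180 mm along its x; origin on the bench near its middle.
- screwdriver: Bystander: screwdriver lying, roughly 200 mm along its x; origin on the bench near its middle.
- spray_can: Bystander: white can, 54 mm round, 150 mm tall, standing; origin at the centre of its underside.
- remote: Bystander: yellow wireless hoist remote lying flat, 50 by 150 mm (along y), 41 mm high with its buttons; origin at the centre of its underside.
- eyebolt: Bystander: steel eyebolt lying, about 80 mm along its y, 20 mm high; origin on the bench near its middle.
There are look-alikes about, which are no part of the job. Of the things shaped like the part that bears shoe_center, the blue one is meant.

How it is judged (in metres and radians):
On the way:
1. the hook has been freed from the shoe (their middles more than 70 mm apart) (distance between hook_center and shoe_center above 0.07 m), for 0.2 s.
At the end, for the whole second after the job is handed in: The hook's middle is inside the yellow bin's inner walls and less than 55 mm above its floor (standing, leaning or lying all count), the shoe's middle is inside the green bin's inner walls and less than 50 mm above its floor, both at rest (under 30 mm/s) (x of hook_center in the frame of hook_bin_in between -0.08 and 0.08 m and y of hook_center in the frame of hook_bin_in between -0.08 and 0.08 m and z of hook_center in the frame of hook_bin_in below 0.055 m and x of shoe_center in the frame of shoe_bin_in between -0.08 and 0.08 m and y of shoe_center in the frame of shoe_bin_in between -0.08 and 0.08 m and z of shoe_center in the frame of shoe_bin_in below 0.05 m and linear speed of each of hook, shoe below 0.03 m/s); the robot touches nothing.
It fails at once if the shoe is lifted off the bench (by over 25 mm) with the hook still in it (height (world z) of shoe_center above 0.042 m and distance between hook_center and shoe_center below 0.055 m).
It fails at once if the hook is let fall (over 1 m/s while not held, a drop of more than about 50 mm) (linear speed of hook above 1 m/s and contact force between hook and the fingers below 0.05 N).
It fails at once if the shoe is let fall (over 1 m/s while not held, a drop of more than about 50 mm) (linear speed of shoe above 1 m/s and contact force between shoe and the fingers below 0.05 N).
It fails at once if a bystander is moved by more than 30 mm (distance of any of shackle, ball_unit, wrench, screwdriver, spray_can, remote, eyebolt from where it was at the start of the episode above 0.03 m).
It also fails if it takes over 61 s, if anything falls off the work surface, if the arm or the gripper's body presses on something with over 40 N, if the wrist force passes 120 N, or if a joint passes its speed limit or range.

## Working session

There is one attempt and no reset: what is moved stays moved. The work goes in short steps, Python scripts to look and compute and a tool call to move; the robot and the scene stay as the last step left them, time stands still between calls to the robot, and variables do not carry over. Pictures are saved under pics/ and viewed, and the job is handed in when it is done.

Besides the shell and the picture viewer there is one more tool, called after "Request:" by a JSON object that holds its "fn" and its "kwargs", one argument or row to a line. send_rows: Moves the arm, as the interface text tells. Its arguments: {"type":"object","properties":{"targets":{"type":"array","items":{"type":"array","items":{"type":"number"}}},"grip_force":{"type":"number"}},"required":["targets"]}

```bash
mkdir -p pics; ls
cat > h.py <<'E'
import numpy as np, cv2
from rig import status, vision, env
def save(n,im): cv2.imwrite('pics/'+n+'.png', im[:,:,::-1])
def pts(cam,d,mask=None):
    m=vision.camera_model(cam); K=np.array(m['camera_matrix']); V=np.array(m['view'])
    v,u=np.nonzero((d>0) if mask is None else (mask&(d>0)))
    z=d[v,u]; P=np.stack([(u-K[0,2])/K[0,0]*z,(v-K[1,2])/K[1,1]*z,z,np.ones_like(z)])
    W=np.linalg.inv(V)@P
    return W[:3].T,u,v
E
python3 - <<'E'
from h import *
s=status.observe(); print(s['time_s'],s['position'],s['tool_rot'],s['q'])
for c in ['scene','top']:
    im,d=vision.get_image(c); save(c+'0',im); np.save(c+'0.npy',d); np.save(c+'0i.npy',im)
    m=vision.camera_model(c); print(c,m)
    for l in (['hook_center','shoe_center','hook_bin_in','shoe_bin_in','shackle','ball_unit','wrench','screwdriver','spray_can','remote','eyebolt'] if c=='top' else ['hook_center','shoe_center']):
        for r in vision.masks_of(c,l):
            P,u,v=pts(c,d,r['pixels'])
            print(l,round(r['p'],2),r['extent'],len(P),P.mean(0).round(3),P.min(0).round(3),P.max(0).round(3))
print(status.observe()['time_s'])
E
```

```text
pics
0.0 [ 0.12848574 -0.53449522  0.23069297] [[ 9.72333248e-01  2.33598060e-01 -3.36283451e-05]
 [ 2.33597856e-01 -9.72332187e-01  1.46985692e-03]
 [ 3.10657803e-04 -1.43704627e-03 -9.99998919e-01]] [-8.88250889e+01  2.18433805e+01  7.43841412e+01 -2.00679373e-04
  8.38567167e+01 -1.23340663e+01]
scene {'camera_matrix': array([[391.7275874 ,   0.        , 258.80603527],
       [  0.        , 391.7275874 , 191.10958568],
       [  0.        ,   0.        ,   1.        ]]), 'view': array([[-0.60027932,  0.79959917,  0.01749038,  0.27561118],
       [ 0.42009545,  0.33383449, -0.84384497, -0.18481981],
       [-0.68057663, -0.49919506, -0.53630192,  1.45583865],
       [ 0.        ,  0.        ,  0.        ,  1.        ]])}
hook_center 0.66 [271.8, 182.2, 295.9, 194.6] 211 [0.395 0.039 0.008] [ 0.354  0.004 -0.001] [0.428 0.072 0.016]
shoe_center 0.9 [317.4, 179.6, 357.6, 205.0] 571 [0.351 0.189 0.029] [ 0.281  0.143 -0.001] [0.396 0.233 0.039]
shoe_center 0.76 [213.2, 177.4, 248.0, 203.9] 519 [ 0.529 -0.048  0.027] [ 0.464 -0.123 -0.002] [ 0.564 -0.017  0.039]
shoe_center 0.75 [252.7
[... 2100 characters left out ...]
0.707 -0.288  0.031]
screwdriver 0.69 [290.8, 191.4, 322.5, 233.7] 667 [ 0.512 -0.056  0.034] [ 0.463 -0.099 -0.004] [ 0.562 -0.018  0.086]
spray_can 0.58 [89.6, 127.4, 135.3, 159.4] 835 [0.669 0.413 0.114] [0.648 0.397 0.005] [0.699 0.446 0.155]
spray_can 0.2 [252.3, 107.4, 271.2, 126.8] 351 [0.763 0.054 0.009] [ 0.737  0.027 -0.   ] [0.793 0.08  0.029]
remote 0.78 [300.6, 102.3, 364.7, 130.5] 1249 [ 0.756 -0.123  0.031] [ 0.728 -0.207 -0.003] [ 0.796 -0.049  0.048]
eyebolt 0.55 [224.8, 105.3, 253.4, 125.1] 208 [0.771 0.123 0.013] [ 0.745  0.083 -0.002] [0.798 0.157 0.028]
eyebolt 0.26 [289.9, 192.6, 321.7, 231.2] 566 [ 0.512 -0.055  0.035] [ 0.466 -0.092  0.003] [ 0.559 -0.018  0.041]
0.75
```

Run:
```python
import cv2
a=cv2.imread('pics/top0.png'); cv2.imwrite('pics/top0c.png',cv2.resize(a[90:310,80:470],(780,440),interpolation=cv2.INTER_CUBIC))
cv2.imwrite('pics/top0d.png',cv2.resize(a[180:300,180:350],(800,565),interpolation=cv2.INTER_CUBIC))
a=cv2.imread('pics/scene0.png'); cv2.imwrite('pics/scene0c.png',cv2.resize(a[120:300,160:400],(800,600),interpolation=cv2.INTER_CUBIC))
```

```text
(no output)
```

View pics/top0c.png

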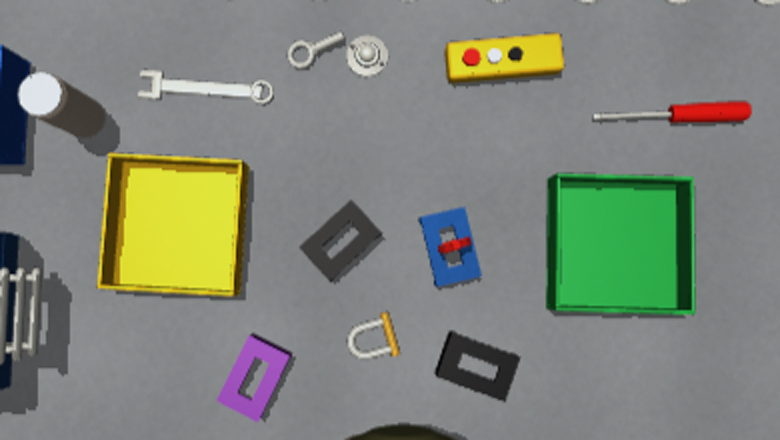

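View pics/scene0c.png

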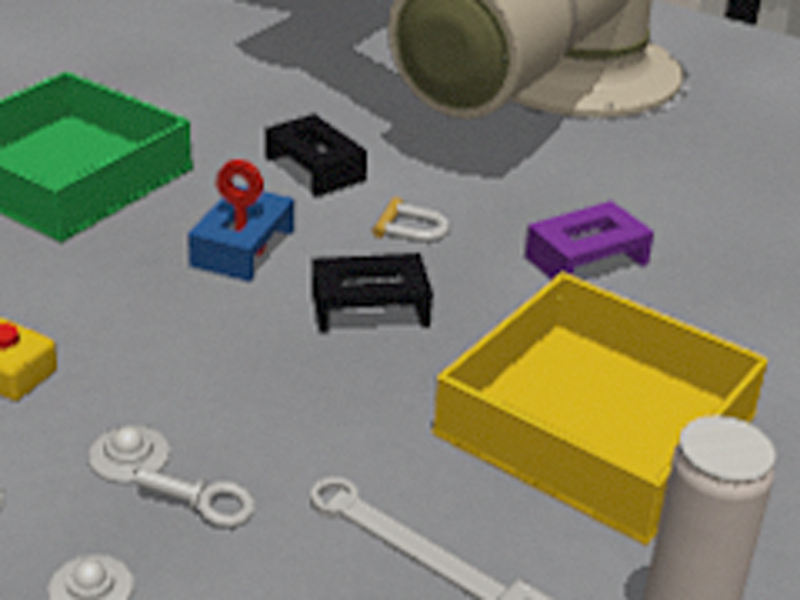

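View pics/top0d.png

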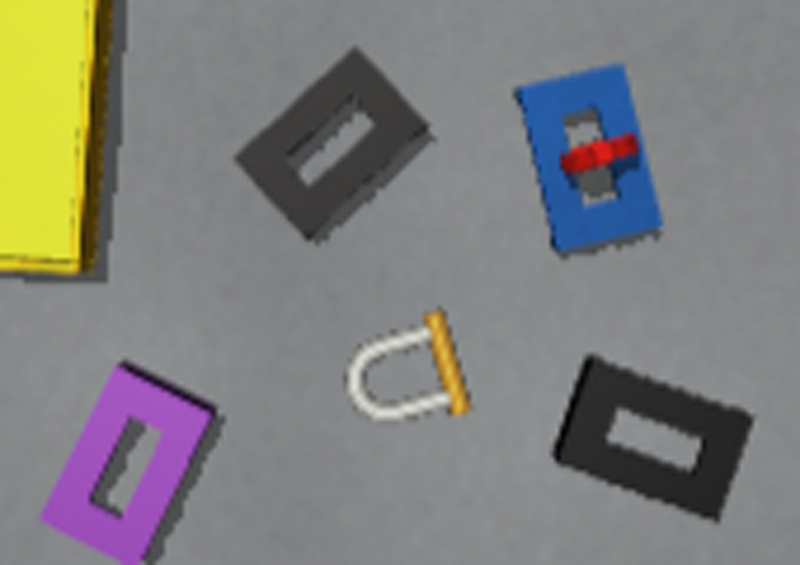

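The top picture shows the candidates for the shoe: blue at (303,213) with the red ring in it, dark grey at (250,210), black at (321,276) and purple at (206,278). I choose the blue one. The yellow bin is on the left at (165,201) and the green bin on the right at about (390,210). Next I measure precisely.

Run:
```python
from h import *
for c in ['top','scene']:
    im=np.load(c+'0i.npy').astype(int); d=np.load(c+'0.npy'); R,G,B=im[...,0],im[...,1],im[...,2]
    def go(name,m,zr,box):
        P,u,v=pts(c,d,m)
        k=(P[:,2]>zr[0])&(P[:,2]<zr[1])&(P[:,0]>box[0])&(P[:,0]<box[1])&(P[:,1]>box[2])&(P[:,1]<box[3])
        P=P[k]
        (ce,sz,an)=cv2.minAreaRect(P[:,:2].astype(np.float32))
        cov=np.cov(P[:,:2].T); w,V=np.linalg.eigh(cov); a=np.degrees(np.arctan2(V[1,1],V[0,1]))
        print(c,name,len(P),'rect',np.round(ce,4),np.round(sz,4),round(an,1),'pca',a.round(1),'mean',P.mean(0).round(4),'z',np.percentile(P[:,2],[2,50,98]).round(4))
    sb=(.42,.6,-.15,.02)
    go('shoe top',(B>R*1.5)&(B>G*1.2),(.028,.045),sb)
    go('ring',(R>2*G)&(R>2*B)&(R>80),(.045,.1),sb)
    go('green',(G>R*1.5)&(G>B*1.3),(.04,.065),(.3,.8,-.6,-.1))
    go('yellow',(R>B*2)&(G>B*2)&(R>60),(.04,.065),(.3,.7,.15,.5))
    go('greenfloor',(G>R*1.5)&(G>B*1.3),(-.01,.012),(.3,.8,-.6,-.1))
    go('yellowfloor',(R>B*2)&(G>B*2)&(R>60),(-.01,.012),(.3,.7,.15,.5))
```

```text
top shoe top 624 rect [ 0.5119 -0.0567] [0.0892 0.0583] 14.1 pca -166.4 mean [ 0.5114 -0.0557  0.0351] z [0.0311 0.0351 0.0391]
top ring 62 rect [ 0.5124 -0.0567] [0.0098 0.0378] 19.3 pca 106.3 mean [ 0.5118 -0.0555  0.0839] z [0.0725 0.0849 0.0896]
top green 940 rect [ 0.5705 -0.3874] [0.2212 0.4797] 23.9 pca 124.6 mean [ 0.551  -0.3234  0.0521] z [0.041  0.0535 0.061 ]
top yellow 719 rect [0.5337 0.2944] [0.1703 0.1697] 87.8 pca 85.4 mean [0.5335 0.3    0.0524] z [0.0408 0.0537 0.0583]
top greenfloor 3836 rect [ 0.5663 -0.3892] [0.2279 0.4804] 23.5 pca 126.0 mean [ 0.522  -0.2817  0.0062] z [0.0018 0.0061 0.0106]
top yellowfloor 3650 rect [0.5306 0.3039] [0.1893 0.1686] 87.9 pca 176.0 mean [0.5334 0.299  0.0062] z [0.0021 0.0062 0.0104]
scene shoe top 309 rect [ 0.5127 -0.0556] [0.0965 0.0582] 13.2 pca -179.9 mean [ 0.5223 -0.0488  0.0344] z [0.0285 0.0349 0.0376]
scene ring 125 rect [ 0.5136 -0.0563] [0.0152 0.0378] 21.4 pca 110.4 mean [ 0.5147 -0.055   0.0701] z [0.0498 0.0705 0.0879]
scene green 989 rect [ 0.5788 -0.4014] [0.2254 0.514 ] 24.1 pca 124.4 mean [ 0.569  -0.3295  0.0498] z [0.0404 0.05   0.0631]
scene yellow 1153 rect [0.5341 0.2946] [0.1704 0.173 ] 87.7 pca 177.2 mean [0.5398 0.2898 0.0495] z [0.0405 0.0503 0.0566]
scene greenfloor 795 rect [ 0.5323 -0.4222] [0.3197 0.5111] 23.6 pca 127.5 mean [ 0.5227 -0.3095  0.007 ] z [0.0027 0.0068 0.0116]
scene yellowfloor 1890 rect [0.4966 0.2814] [0.1996 0.2483] 88.5 pca -156.2 mean [0.5155 0.2868 0.0068] z [0.0042 0.0066 0.0115]
```

```bash
cat >> h.py <<'E'
from scipy.spatial.transform import Rotation as Ro
def go(x,y,z,yaw):
    """target TCP pos, world yaw of tool y axis (deg); prints shift/turn in move units from measured pose"""
    s=status.observe(); R=np.array(s['tool_rot']); p=np.array(s['position'])
    a=np.radians(yaw); yv=np.array([np.cos(a),np.sin(a),0]); zv=np.array([0,0,-1.]); xv=np.cross(yv,zv)
    T=np.stack([xv,yv,zv],1)
    print('t',round(s['time_s'],2),'pos',p.round(4),'yawy',np.degrees(np.arctan2(R[1,1],R[0,1])).round(2),'grip',round(s['grip_width'],4),'F',np.round(s['ft_force'],1),'q',np.round(s['q'],1))
    print('shift',(R.T@(np.array([x,y,z])-p)/.05).round(3),'turn',(np.degrees(Ro.from_matrix(R.T@T).as_rotvec())/8).round(2))
E
python3 - <<'E'
from h import *
for c in ['top','scene']:
    im=np.load(c+'0i.npy').astype(int); d=np.load(c+'0.npy'); R,G,B=im[...,0],im[...,1],im[...,2]
    P,u,v=pts(c,d,(G>R*1.5)&(G>B*1.3))
    k=(P[:,2]>.04)&(P[:,2]<.065)&(P[:,1]>-.41)&(P[:,1]<-.15)&(P[:,0]<.65)
    print(cv2.minAreaRect(P[k,:2].astype(np.float32)))
go(.512,-.056,.14,17)
E
```

```text
((0.5187663435935974, -0.26952022314071655), (0.17137141525745392, 0.1697535514831543), 89.51419067382812)
((0.5200232267379761, -0.26947665214538574), (0.17461101710796356, 0.17412763833999634), 89.47176361083984)
t 0.75 pos [ 0.1285 -0.5347  0.2313] yawy -76.49 grip 0.0855 F [ 0.4 -0.1 -0.2] q [-88.8  21.8  74.3   0.   83.9 -12.3]
shift [ 9.695 -7.518  1.827] turn [ -0.    -0.   -11.69]
```

Request:
{"fn": "send_rows", "kwargs": {
  "targets": [
    [1.0,-0.8,0,0,0,-1.2,60],
    [2.0,-1.6,0,0,0,-2.4,60],
    [3.0,-2.3,0,0,0,-3.6,60],
    [4.0,-3.1,0,0,0,-4.8,60],
    [5.0,-3.8,0,0,0,-6.0,60]
  ]
}}

```text
time_s: 1.38
position: [0.327, -0.2912, 0.2316]
tool_rot: [[0.473, 0.881, 0.0], [0.881, -0.473, -0.001], [-0.0, 0.001, -1.0]]
ft_force: [-0.2, -0.1, -0.3]
grip_width: 0.0601
```

Run:
```python
from h import *
go(.512,-.056,.19,17)
```

```text
t 1.38 pos [ 0.327  -0.2912  0.2316] yawy -28.2 grip 0.0601 F [-0.2 -0.1 -0.3] q [-57.3  10.5  90.7   0.   78.8 -29.1]
shift [5.894 1.037 0.831] turn [ 0.    0.   -5.65]
```

Request:
{"fn": "send_rows", "kwargs": {
  "targets": [
    [1.2,0.2,0.2,0,0,-1.2,60],
    [2.4,0.4,0.4,0,0,-2.4,60],
    [3.6,0.6,0.6,0,0,-3.6,60],
    [4.8,0.8,0.8,0,0,-4.8,60],
    [5.9,1.04,0.83,0,0,-5.65,60]
  ]
}}

```text
time_s: 2.0
position: [0.5133, -0.0564, 0.1894]
tool_rot: [[-0.292, 0.956, -0.001], [0.956, 0.292, 0.0], [0.0, -0.001, -1.0]]
ft_force: [0.4, -0.7, 0.9]
grip_width: 0.0599
```

Run:
```python
from h import *
go(.512,-.056,.14,17)
im,d=vision.get_image('wrist'); save('w1',im); np.save('w1d.npy',d); np.save('w1i.npy',im)
print(vision.camera_model('wrist'))
```

```text
t 2.0 pos [ 0.5133 -0.0564  0.1894] yawy 17.0 grip 0.0599 F [ 0.4 -0.7  0.9] q [-19.4  20.5  83.7  -0.   75.8 -36.4]
shift [ 0.014 -0.023  0.988] turn [-0. -0. -0.]
{'camera_matrix': array([[297.31863964,   0.        , 255.47622628],
       [  0.        , 297.31863964, 190.47274843],
       [  0.        ,   0.        ,   1.        ]]), 'T_tool_cam': array([[ 5.07925157e-04, -9.65751095e-01, -2.59469775e-01,
         6.60185806e-02],
       [ 9.99999865e-01,  4.62433144e-04,  2.36365768e-04,
        -8.66208772e-05],
       [-1.08283076e-04, -2.59469860e-01,  9.65751200e-01,
        -1.42757659e-01],
       [ 0.00000000e+00,  0.00000000e+00,  0.00000000e+00,
         1.00000000e+00]])}
```

View pics/w1.png

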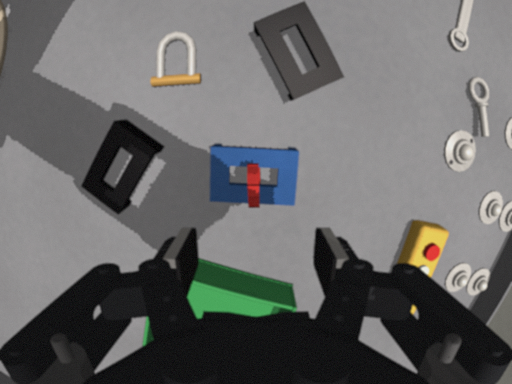

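The wrist picture shows the blue shoe at (254,176). The red ring at (253,185) lies across its slot and is centred between the fingers.

```bash
cat >> h.py <<'E'
def wpts(im,d,s,mask):
    m=vision.camera_model('wrist'); K=m['camera_matrix']; T=np.array(m['T_tool_cam'])
    v,u=np.nonzero(mask&(d>0)); z=d[v,u]
    a=(u-K[0,2])/K[0,0]; b=(v-K[1,2])/K[1,1]; r=np.hypot(a,b)+1e-9
    t=np.tan(r)/r
    P=np.stack([a*t*z,b*t*z,z,np.ones_like(z)]); P=(T@P)[:3]
    return (np.array(s['tool_rot'])@P+np.array(s['position'])[:,None]).T
def rect(P,n=''):
    ce,sz,an=cv2.minAreaRect(P[:,:2].astype(np.float32))
    w,V=np.linalg.eigh(np.cov(P[:,:2].T))
    print(n,len(P),np.round(ce,4),np.round(sz,4),round(an,1),'pca',np.degrees(np.arctan2(V[1,1],V[0,1])).round(1),'z',np.percentile(P[:,2],[2,50,98]).round(4))
def red(im):
    R,G,B=[im[...,i].astype(int) for i in range(3)]; return (R>2*G)&(R>2*B)&(R>80)
def blue(im):
    R,G,B=[im[...,i].astype(int) for i in range(3)]; return (B>R*1.5)&(B>G*1.2)&(B>60)
def wr(im,d,s,box):
    for n,f,lo,hi in [('ring',red,.045,.2),('shoe',blue,.028,.2)]:
        P=wpts(im,d,s,f(im)); P=P[(P[:,2]>lo)&(P[:,2]<hi)&(P[:,0]>box[0])&(P[:,0]<box[1])&(P[:,1]>box[2])&(P[:,1]<box[3])]
        if len(P)>5: rect(P,n)
E
python3 - <<'E'
from h import *
wr(np.load('w1i.npy'),np.load('w1d.npy'),status.observe(),(.42,.6,-.15,.02))
E
```

```text
ring 466 [ 0.5135 -0.0514] [0.0096 0.0369] 17.5 pca 109.3 z [0.0702 0.0836 0.0869]
shoe 3573 [ 0.5138 -0.0513] [0.0893 0.0584] 14.6 pca -165.0 z [0.0325 0.0341 0.0355]
```

Run:
```python
from h import *
go(.513,-.054,.05,17.7)
```

```text
t 2.05 pos [ 0.5163 -0.0522  0.1893] yawy 17.44 grip 0.06 F [-1.3  4.3 -1.2] q [-18.9  20.7  83.4   0.2  75.8 -36.4]
shift [-0.019 -0.079  2.787] turn [ 0.02 -0.01 -0.03]
```

I used the pose after the picture, and the arm was still settling. Corrected by about (-3,-4) mm, the wrist measurement agrees with the top camera: ring at about (0.5115,-0.056).

Run:
```python
from h import *
go(.5115,-.056,.05,17.7)
```

```text
t 2.05 pos [ 0.5163 -0.0522  0.1893] yawy 17.44 grip 0.06 F [-1.3  4.3 -1.2] q [-18.9  20.7  83.4   0.2  75.8 -36.4]
shift [-0.048 -0.12   2.787] turn [ 0.02 -0.01 -0.03]
```

Request:
{"fn": "send_rows", "kwargs": {
  "targets": [
    [-0.0,-0.02,0.7,0,0,0,45],
    [0.0,-0.03,1.4,0,0,0,45],
    [0.0,-0.03,1.4,0,0,0,45],
    [0.0,-0.03,1.4,0,0,0,45]
  ]
}}

```text
time_s: 2.55
position: [0.5118, -0.0591, 0.1211]
tool_rot: [[-0.287, 0.958, 0.002], [0.958, 0.287, -0.001], [-0.001, 0.002, -1.0]]
ft_force: [0.6, 0.8, 0.4]
grip_width: 0.0452
```

Run:
```python
from h import *
s=status.observe()
im,d=vision.get_image('wrist'); save('w2',im)
wr(im,d,s,(.42,.6,-.15,.02))
go(.5115,-.056,.05,17.7)
```

```text
ring 809 [ 0.5106 -0.055 ] [0.0096 0.0361] 17.8 pca 108.1 z [0.0699 0.0836 0.087 ]
shoe 5873 [ 0.5104 -0.0557] [0.0898 0.0584] 14.2 pca -165.1 z [0.0322 0.0342 0.0355]
t 2.6 pos [ 0.5119 -0.0592  0.1214] yawy 16.7 grip 0.0449 F [-0.3  0.5 -1.2] q [-19.8  24.7  89.8   0.   65.3 -36.5]
shift [0.065 0.008 1.427] turn [ 0.02  0.01 -0.13]
```

View pics/w2.png

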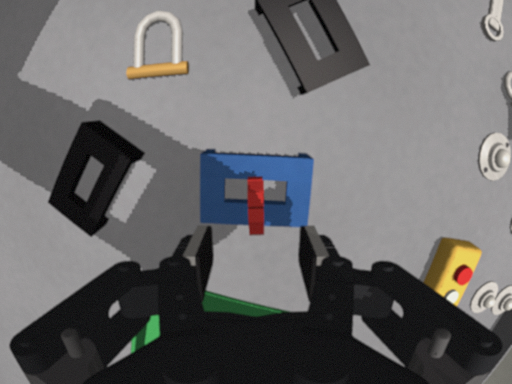

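The wrist picture shows the ring at (256,205), between the pads and over the blue shoe. I descend and grip.

Request:
{"fn": "send_rows", "kwargs": {
  "targets": [
    [0.04,0,0.5,0,0,-0.15,45],
    [0.07,0,1.0,0,0,-0.15,45],
    [0.07,0,1.42,0,0,-0.15,45],
    [0.07,0,1.42,0,0,-0.15,45],
    [0.07,0,1.42,0,0,-0.15,30]
  ]
}}

```text
time_s: 3.22
position: [0.5109, -0.0558, 0.0502]
tool_rot: [[-0.307, 0.952, 0.002], [0.952, 0.307, -0.001], [-0.001, 0.002, -1.0]]
ft_force: [-1.1, 0.2, 0.0]
grip_width: 0.0303
```

Request:
{"fn": "send_rows", "kwargs": {
  "targets": [
    [0,0,0,0,0,0,5],
    [0,0,0,0,0,0,5],
    [0,0,0,0,0,0,5],
    [0,0,0,0,0,0,5],
    [0,0,0,0,0,0,5]
  ],
  "grip_force": 60
}}

```text
time_s: 3.85
position: [0.5107, -0.0557, 0.05]
tool_rot: [[-0.307, 0.952, 0.002], [0.952, 0.307, -0.001], [-0.001, 0.002, -1.0]]
ft_force: [-0.7, 0.1, 6.6]
grip_width: 0.0093
```

Run:
```python
from h import *
s=status.observe()
im,d=vision.get_image('wrist'); save('w3',im)
wr(im,d,s,(.42,.6,-.15,.02))
im,d=vision.get_image('scene'); save('s3',cv2.resize(im[150:230,190:300],(770,560)))
go(.511,-.0555,.053,104.2)
```

```text
ring 1848 [ 0.5095 -0.0539] [0.0106 0.0336] 17.2 pca 107.8 z [0.0631 0.0831 0.0869]
shoe 8769 [ 0.5105 -0.0558] [0.09   0.0585] 14.0 pca -162.7 z [0.0316 0.0341 0.0355]
t 3.95 pos [ 0.5107 -0.0557  0.05  ] yawy 17.91 grip 0.0094 F [-0.6  0.8  6.6] q [-19.4  30.4  94.7   0.   54.8 -37.4]
shift [ 0.001  0.006 -0.059] turn [  0.     0.02 -10.79]
```

View pics/s3.png

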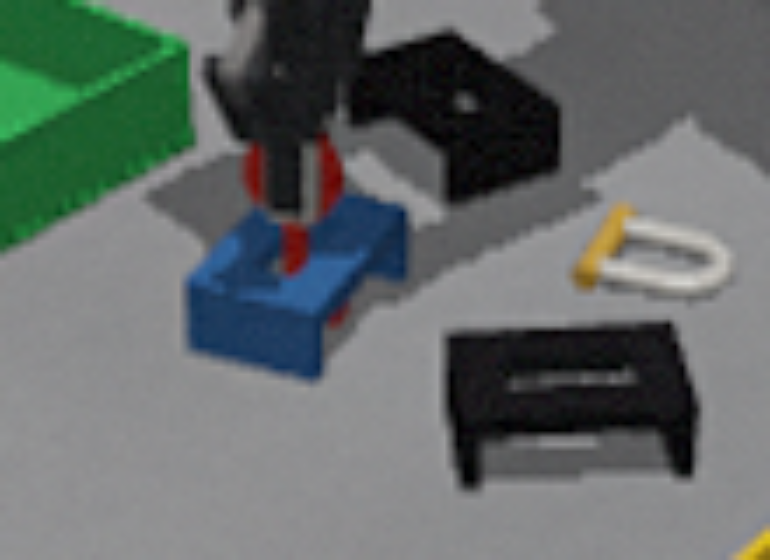

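View pics/w3.png

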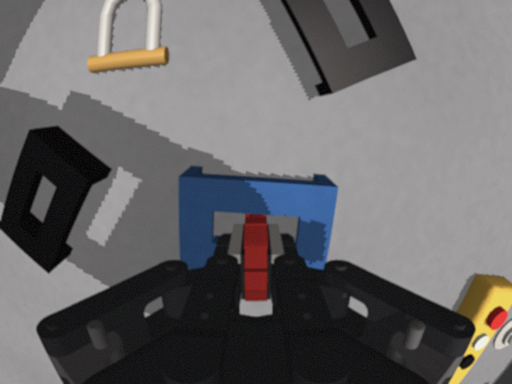

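Both pictures show the ring held between the pads; the opening reads 9.4 mm. Next I lift 3 mm and turn.

Request:
{"fn": "send_rows", "kwargs": {
  "targets": [
    [0,0,-0.06,0,0,0,5],
    [0,0,-0.06,0,0,-1.2,5],
    [0,0,-0.06,0,0,-2.4,5],
    [0,0,-0.06,0,0,-3.6,5],
    [0,0,-0.06,0,0,-4.8,5]
  ]
}}

```text
time_s: 4.58
position: [0.5099, -0.0554, 0.0519]
tool_rot: [[-0.835, 0.55, -0.0], [0.55, 0.835, 0.0], [0.0, -0.0, -1.0]]
ft_force: [-0.3, 0.7, -1.8]
grip_width: 0.0089
```

Request:
{"fn": "send_rows", "kwargs": {
  "targets": [
    [0,0,0,0,0,-1.2,5],
    [0,0,0,0,0,-2.4,5],
    [0,0,0,0,0,-3.6,5],
    [0,0,0,0,0,-4.8,5],
    [0,0,0,0,0,-5.7,5]
  ]
}}

```text
time_s: 5.2
position: [0.5099, -0.0554, 0.0519]
tool_rot: [[-0.977, -0.211, -0.0], [-0.211, 0.977, 0.0], [0.0, 0.0, -1.0]]
ft_force: [0.2, -0.8, -2.5]
grip_width: 0.0094
```

Request:
{"fn": "send_rows", "kwargs": {
  "targets": [
    [0,0,0,0,0,-0.2,5],
    [0,0,0,0,0,-0.2,5],
    [0,0,0,0,0,-0.2,5]
  ]
}}

```text
time_s: 5.58
position: [0.5101, -0.0554, 0.0519]
tool_rot: [[-0.973, -0.232, -0.0], [-0.232, 0.973, 0.0], [0.0, 0.0, -1.0]]
ft_force: [-0.1, -0.3, -1.7]
grip_width: 0.0093
```

Run:
```python
from h import *
s=status.observe()
im,d=vision.get_image('wrist'); save('w4',im)
wr(im,d,s,(.42,.6,-.15,.02))
im,d=vision.get_image('scene'); save('s4',cv2.resize(im[150:230,190:300],(770,560)))
im,d=vision.get_image('top'); save('t4',cv2.resize(im[170:250,250:360],(770,560)))
P,u,v=pts('top',d,blue(im)); P=P[(P[:,2]>.028)&(P[:,2]<.045)&(P[:,1]<.05)&(P[:,1]>-.15)&(P[:,0]<.65)]; rect(P,'topshoe')
go(.511,-.0555,.053,104.2)
```

```text
ring 1917 [ 0.5084 -0.0548] [0.0338 0.0107] 14.2 pca -166.5 z [0.065  0.0849 0.0887]
shoe 7172 [ 0.4976 -0.0591] [0.0643 0.0579] 14.1 pca 108.4 z [0.0324 0.0342 0.0356]
topshoe 41 [ 0.4709 -0.0497] [0.0345 0.0088] 71.9 pca 74.0 z [0.0293 0.0346 0.0393]
t 5.72 pos [ 0.5101 -0.0555  0.0518] yawy 103.47 grip 0.009 F [-0.3 -0.8 -2.3] q [ -19.4   30.2   94.6    0.    55.2 -122.9]
shift [-0.018 -0.005 -0.024] turn [ 0.    0.   -0.09]
```

View pics/s4.png

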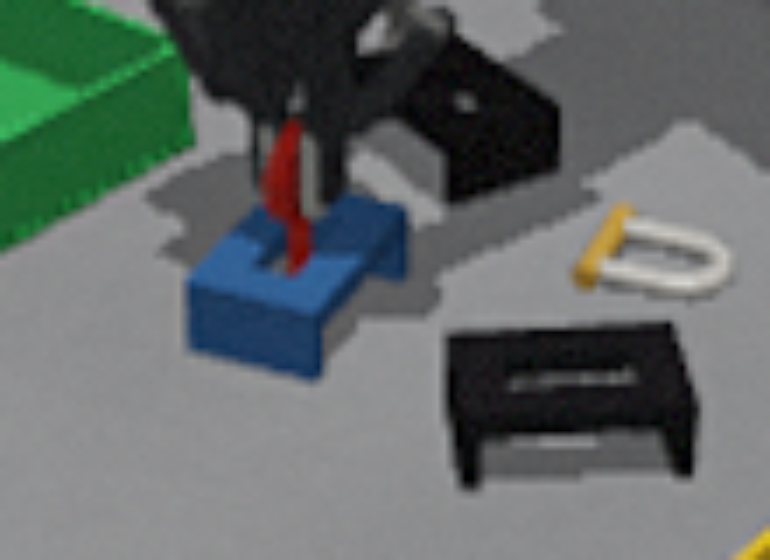

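View pics/w4.png

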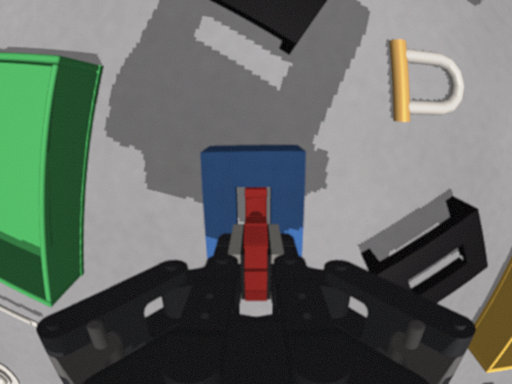

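The foot is now in line with the slot: the ring at (256,225) runs along the slot at (253,205), and the shoe has not moved. I lift in stages and watch the force.

Request:
{"fn": "send_rows", "kwargs": {
  "targets": [
    [-0.01,0,-0.1,0,0,-0.07,5],
    [-0.01,0,-0.2,0,0,-0.07,5],
    [-0.01,0,-0.3,0,0,-0.07,5],
    [-0.01,0,-0.3,0,0,-0.07,5]
  ]
}}

```text
time_s: 6.22
position: [0.5108, -0.0554, 0.0673]
tool_rot: [[-0.97, -0.243, 0.001], [-0.243, 0.97, -0.0], [-0.001, -0.001, -1.0]]
ft_force: [0.2, -0.1, -1.2]
grip_width: 0.0094
```

Run:
```python
from h import *
s=status.observe()
im,d=vision.get_image('wrist'); save('w5',im)
wr(im,d,s,(.42,.6,-.15,.02))
im,d=vision.get_image('scene'); save('s5',cv2.resize(im[150:230,190:300],(770,560)))
go(.511,-.0555,.053,104.2)
```

```text
ring 1920 [ 0.5091 -0.0548] [0.034  0.0106] 14.8 pca -165.8 z [0.0806 0.1004 0.1042]
shoe 6569 [ 0.5013 -0.0583] [0.0721 0.0578] 14.2 pca 114.1 z [0.0325 0.0341 0.0357]
t 6.33 pos [ 0.5105 -0.0553  0.0669] yawy 104.07 grip 0.0094 F [ 0.2  0.3 -1.8] q [ -19.4   28.9   93.7   -0.    57.4 -123.5]
shift [-0.008 -0.006  0.277] turn [-0.    0.   -0.02]
```

View pics/s5.png

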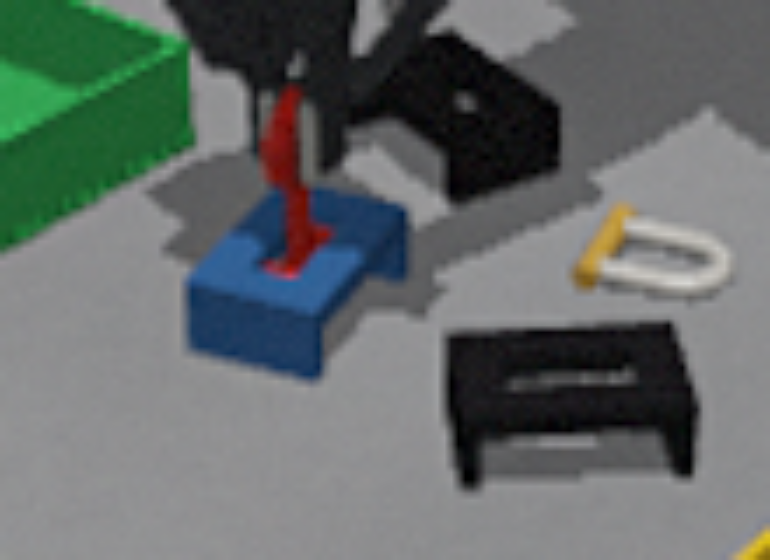

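The foot is coming up through the slot and the shoe top is still at z 0.034. I keep lifting.

Request:
{"fn": "send_rows", "kwargs": {
  "targets": [
    [0,0,-0.2,0,0,0,5],
    [0,0,-0.4,0,0,0,5],
    [0,0,-0.7,0,0,0,5],
    [0,0,-1.2,0,0,0,5],
    [0,0,-1.8,0,0,0,5]
  ]
}}

```text
time_s: 6.95
position: [0.5103, -0.0553, 0.1581]
tool_rot: [[-0.97, -0.243, -0.0], [-0.243, 0.97, 0.0], [0.0, 0.0, -1.0]]
ft_force: [1.0, -0.2, -2.3]
grip_width: 0.0091
```

Run:
```python
from h import *
im,d=vision.get_image('scene'); save('s6',cv2.resize(im[110:230,180:330],(750,600)))
go(.534,.2945,.15,104.2)
```

```text
t 7.0 pos [ 0.512  -0.0558  0.162 ] yawy 104.08 grip 0.0092 F [2.3 0.2 2.4] q [ -19.4   21.8   86.7   -0.    71.1 -123.5]
shift [-2.13   6.689  0.228] turn [-0.03  0.04 -0.01]
```

View pics/s6.png

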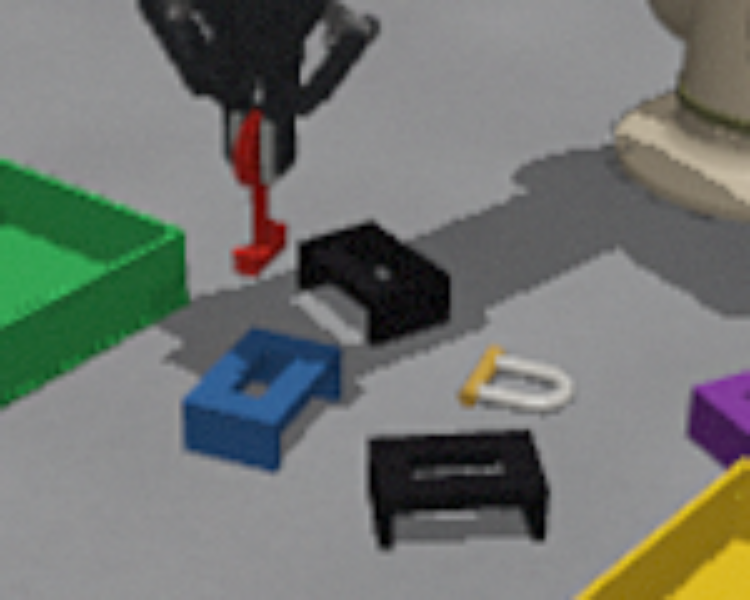

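The hook is free and the shoe has stayed on the bench. I carry it to the yellow bin.

Request:
{"fn": "send_rows", "kwargs": {
  "targets": [
    [-0.1,0.5,0,0,0,0,5],
    [-0.5,1.5,0,0,0,0,5],
    [-0.8,2.5,0,0,0,0,5],
    [-1.1,3.5,0,0,0,0,5],
    [-1.5,4.5,0,0,0,0,5]
  ]
}}

```text
time_s: 7.62
position: [0.5284, 0.1828, 0.157]
tool_rot: [[-0.97, -0.243, 0.0], [-0.243, 0.97, -0.0], [-0.0, -0.0, -1.0]]
ft_force: [0.4, -1.2, -2.0]
grip_width: 0.0094
```

Request:
{"fn": "send_rows", "kwargs": {
  "targets": [
    [-0.3,1.0,0,0,0,0,5],
    [-0.5,1.7,0,0,0,0,5],
    [-0.63,2.19,0,0,0,0,5],
    [-0.63,2.19,0,0,0,0,5],
    [-0.63,2.19,0,0,0,0,5]
  ]
}}

```text
time_s: 8.25
position: [0.5325, 0.2944, 0.1568]
tool_rot: [[-0.97, -0.243, -0.0], [-0.243, 0.97, -0.0], [0.0, -0.0, -1.0]]
ft_force: [0.1, -0.0, -1.2]
grip_width: 0.009
```

Run:
```python
from h import *
s=status.observe()
im,d=vision.get_image('wrist'); save('w7',im)
go(.534,.2945,.058,104.2)
```

```text
t 8.3 pos [0.5326 0.2941 0.1568] yawy 104.02 grip 0.0092 F [-0.1  0.3 -0.9] q [ 17.8  31.   71.4  -0.   77.6 -86.2]
shift [-3.000e-02  1.000e-03  1.976e+00] turn [-0.   -0.   -0.02]
```

View pics/w7.png

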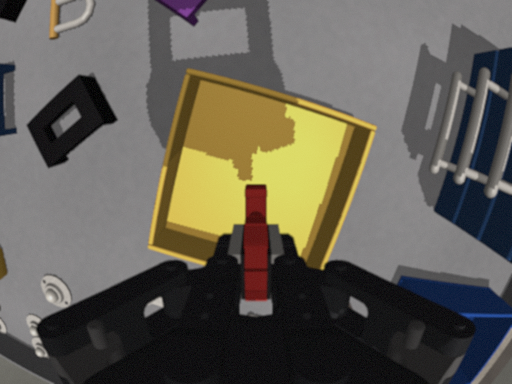

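The hook hangs over the yellow bin, with the ring at (256,240) and the floor showing all round. I lower it.

Request:
{"fn": "send_rows", "kwargs": {
  "targets": [
    [0,0,0.6,0,0,0,5],
    [0,0,1.2,0,0,0,5],
    [0,0,1.7,0,0,0,5],
    [0,0,1.95,0,0,0,5],
    [0,0,2.0,0,0,0,5]
  ]
}}

```text
time_s: 8.93
position: [0.5327, 0.2945, 0.0567]
tool_rot: [[-0.97, -0.242, -0.001], [-0.242, 0.97, -0.0], [0.001, -0.0, -1.0]]
ft_force: [-0.5, -0.2, -1.9]
grip_width: 0.0092
```

Request:
{"fn": "send_rows", "kwargs": {
  "targets": [
    [0,0,0.02,0,0,0,5],
    [0,0,0.02,0,0,0,5]
  ]
}}

```text
time_s: 9.18
position: [0.5329, 0.2951, 0.0567]
tool_rot: [[-0.97, -0.243, 0.001], [-0.243, 0.97, 0.0], [-0.001, 0.0, -1.0]]
ft_force: [-0.5, 1.0, -1.6]
grip_width: 0.0092
```

Run:
```python
from h import *
go(.534,.2945,.056,104.2)
```

```text
t 9.18 pos [0.5329 0.2951 0.0567] yawy 104.07 grip 0.0092 F [-0.5  1.  -1.6] q [ 17.9  37.2  78.2   0.   64.5 -86.2]
shift [-0.018 -0.017  0.013] turn [ 0.    0.01 -0.02]
```

Request:
{"fn": "send_rows", "kwargs": {
  "targets": [
    [0,0,0.04,0,0,0,5],
    [0,0,0.05,0,0,0,5],
    [0,0,0.05,0,0,0,5]
  ]
}}

```text
time_s: 9.55
position: [0.5329, 0.2952, 0.055]
tool_rot: [[-0.97, -0.243, 0.002], [-0.243, 0.97, 0.001], [-0.002, 0.0, -1.0]]
ft_force: [-2.3, -1.5, 8.6]
grip_width: 0.0093
```

Contact reads 8.6 N upward, so the hook is on the floor. I open slowly and keep the fingers inside the walls.

Request:
{"fn": "send_rows", "kwargs": {
  "targets": [
    [0,0,0,0,0,0,15],
    [0,0,0,0,0,0,30],
    [0,0,0,0,0,0,35],
    [0,0,0,0,0,0,35],
    [0,0,0,0,0,0,35]
  ],
  "grip_force": 40
}}

```text
time_s: 10.18
position: [0.5325, 0.295, 0.0533]
tool_rot: [[-0.97, -0.243, -0.0], [-0.243, 0.97, -0.0], [0.0, 0.0, -1.0]]
ft_force: [-0.5, 0.4, 0.6]
grip_width: 0.035
```

Request:
{"fn": "send_rows", "kwargs": {
  "targets": [
    [0,0,-0.3,0,0,0,35],
    [0,0,-0.8,0,0,0,35],
    [0,0,-1.5,0,0,0,35],
    [0,0,-2.2,0,0,0,35],
    [0,0,-2.5,0,0,0,35]
  ]
}}

```text
time_s: 10.8
position: [0.5331, 0.2952, 0.1812]
tool_rot: [[-0.97, -0.243, 0.004], [-0.243, 0.97, 0.001], [-0.004, 0.0, -1.0]]
ft_force: [-0.4, 0.7, -0.4]
grip_width: 0.0353
```

Run:
```python
from h import *
im,d=vision.get_image('scene'); save('s8',cv2.resize(im[150:330,190:430],(800,600)))
im,d=vision.get_image('top'); save('t8',cv2.resize(im[150:290,100:350],(800,448)))
P,u,v=pts('top',d,blue(im)); P=P[(P[:,2]>.028)&(P[:,2]<.045)&(P[:,1]<.05)&(P[:,1]>-.15)&(P[:,0]<.65)]; rect(P,'topshoe')
P,u,v=pts('top',d,red(im)); P=P[(P[:,1]>.15)]; 
if len(P)>5: rect(P,'hook')
go(.511,-.0555,.15,104.2)
```

```text
topshoe 669 [ 0.512  -0.0564] [0.0893 0.058 ] 13.5 pca -166.2 z [0.0313 0.0352 0.0384]
hook 103 [0.5405 0.2765] [0.0353 0.0554] 22.4 pca -172.3 z [0.0136 0.0556 0.0945]
t 10.9 pos [0.533  0.2952 0.1799] yawy 104.07 grip 0.0352 F [ 0.8 -0.3 -0.1] q [ 17.9  29.9  69.4   0.   80.5 -86.2]
shift [ 2.133 -6.697  0.591] turn [ 0.    0.02 -0.02]
```

View pics/s8.png

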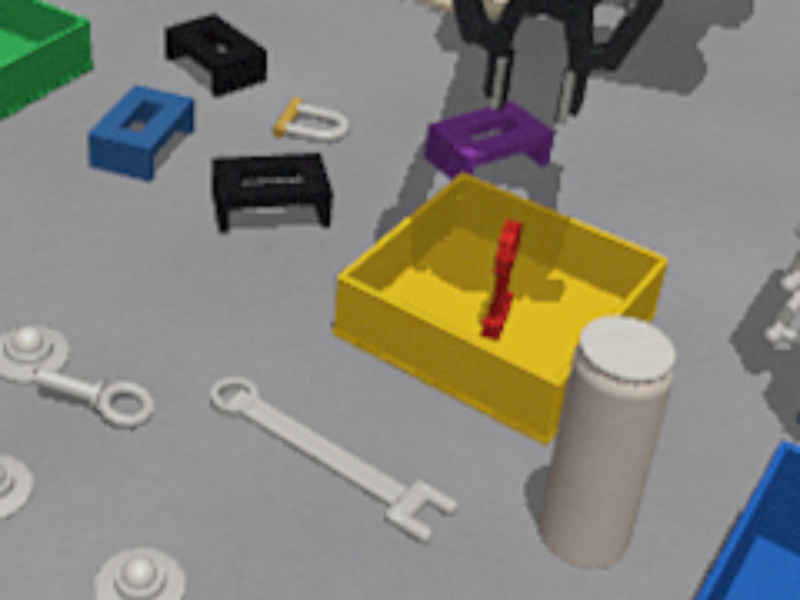

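View pics/t8.png

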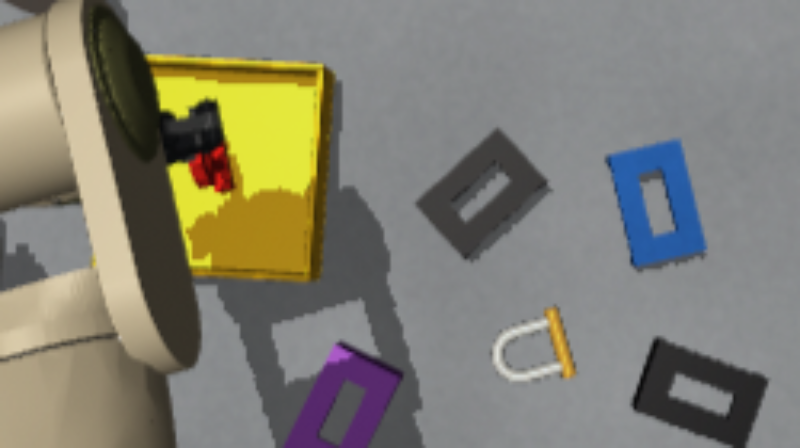

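The hook stands upright in the yellow bin. The blue shoe is still at (0.512,-0.056), turned about 13.8°. I go back for the shoe.

Request:
{"fn": "send_rows", "kwargs": {
  "targets": [
    [0.2,-0.6,0,0,0,0,35],
    [0.5,-1.7,0,0,0,0,50],
    [0.9,-2.8,0,0,0,0,80],
    [1.25,-3.9,0,0,0,0,82],
    [1.6,-5.0,0.1,0,0,0,82]
  ]
}}

```text
time_s: 11.52
position: [0.515, 0.0314, 0.1722]
tool_rot: [[-0.97, -0.243, -0.001], [-0.243, 0.97, 0.0], [0.001, 0.001, -1.0]]
ft_force: [1.5, -0.2, 0.1]
grip_width: 0.0816
```

Request:
{"fn": "send_rows", "kwargs": {
  "targets": [
    [0.3,-0.8,0.2,0,0,0,82],
    [0.53,-1.7,0.5,0,0,0,82],
    [0.53,-1.7,0.5,0,0,0,82],
    [0.53,-1.7,0.5,0,0,0,82]
  ]
}}

```text
time_s: 12.02
position: [0.5103, -0.0554, 0.1476]
tool_rot: [[-0.97, -0.243, -0.002], [-0.243, 0.97, 0.001], [0.001, 0.001, -1.0]]
ft_force: [0.3, 0.8, 1.1]
grip_width: 0.0822
```

Run:
```python
from h import *
s=status.observe()
im,d=vision.get_image('wrist'); save('w9',im)
wr(im,d,s,(.42,.6,-.15,.02))
go(.5115,-.0560,.006,104)
```

```text
shoe 5017 [ 0.5106 -0.056 ] [0.0898 0.0575] 14.1 pca -165.8 z [0.0326 0.0342 0.0355]
t 12.07 pos [ 0.5105 -0.055   0.148 ] yawy 104.11 grip 0.0823 F [ 0.6  0.1 -0.7] q [ -19.4   22.8   87.8    0.    69.5 -123.5]
shift [-0.017 -0.027  2.84 ] turn [ 0.   -0.    0.01]
```

View pics/w9.png

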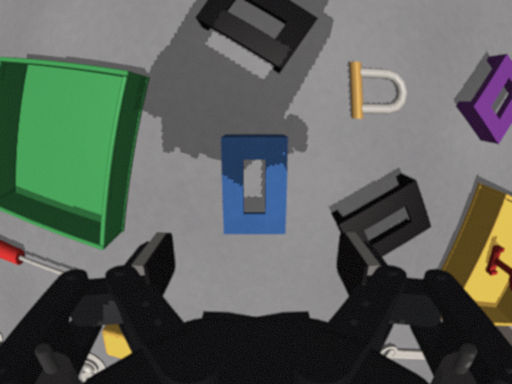

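The shoe is centred between the open pads, at (254,184). I descend.

Request:
{"fn": "send_rows", "kwargs": {
  "targets": [
    [0,-0.02,0.7,0,0,0,82],
    [0,-0.02,1.4,0,0,0,82],
    [0,-0.02,2.1,0,0,0,82],
    [0,-0.02,2.6,0,0,0,82],
    [0,-0.02,2.84,0,0,0,82]
  ]
}}

```text
time_s: 12.7
position: [0.5106, -0.0556, 0.0054]
tool_rot: [[-0.97, -0.245, -0.001], [-0.245, 0.97, 0.001], [0.001, 0.001, -1.0]]
ft_force: [0.3, 1.4, 0.3]
grip_width: 0.082
```

Request:
{"fn": "send_rows", "kwargs": {
  "targets": [
    [0,0,0,0,0,0,70],
    [0,0,0,0,0,0,60],
    [0,0,0,0,0,0,52],
    [0,0,0,0,0,0,50],
    [0,0,0,0,0,0,50]
  ],
  "grip_force": 80
}}

```text
time_s: 13.32
position: [0.5114, -0.0567, 0.0078]
tool_rot: [[-0.97, -0.243, 0.002], [-0.243, 0.97, -0.0], [-0.002, -0.001, -1.0]]
ft_force: [0.1, 1.5, 6.9]
grip_width: 0.0568
```

Request:
{"fn": "send_rows", "kwargs": {
  "targets": [
    [0,0,-0.05,0,0,0,50],
    [0,0,-0.15,0,0,0,50],
    [0,0,-0.3,0,0,0,50],
    [0,0,-0.4,0,0,0,50],
    [0,0,-0.4,0,0,0,50]
  ]
}}

```text
time_s: 13.95
position: [0.5111, -0.0569, 0.0268]
tool_rot: [[-0.97, -0.243, 0.001], [-0.243, 0.97, -0.0], [-0.001, -0.001, -1.0]]
ft_force: [0.5, 0.3, -3.7]
grip_width: 0.0564
```

Run:
```python
from h import *
s=status.observe()
im,d=vision.get_image('wrist'); save('w10',im)
wr(im,d,s,(.42,.6,-.15,.02))
im,d=vision.get_image('scene'); save('s10',cv2.resize(im[130:230,180:310],(780,600)))
go(.519,-.2695,.11,104)
```

```text
shoe 17133 [ 0.5066 -0.0573] [0.0833 0.0602] 14.1 pca -165.9 z [0.0332 0.0531 0.0545]
t 14.05 pos [ 0.5109 -0.0568  0.0263] yawy 104.07 grip 0.0566 F [-1.   0.2 -3.1] q [ -19.6   32.6   95.8   -0.    51.6 -123.6]
shift [ 0.876 -4.166 -1.674] turn [ 0.   -0.    0.01]
```

View pics/s10.png

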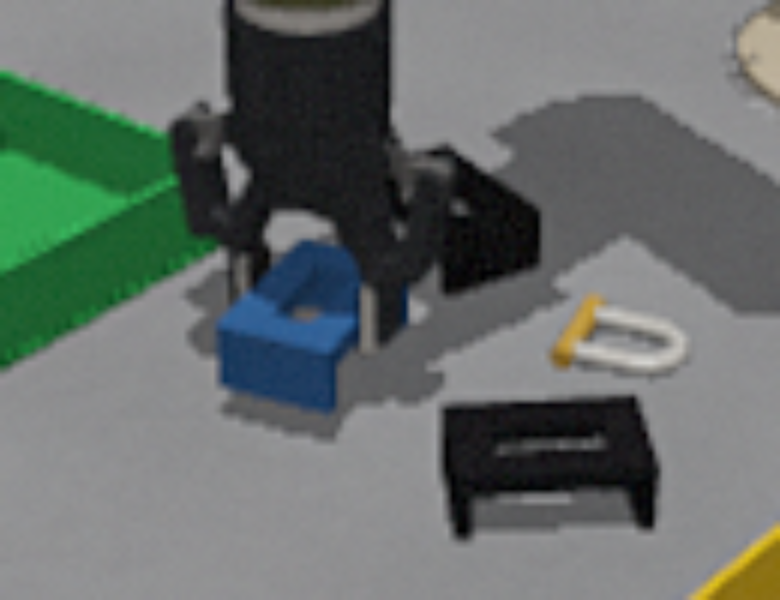

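The shoe is held level: its top is at 0.054, lifted about 20 mm. I lift it further and carry it to the green bin.

Request:
{"fn": "send_rows", "kwargs": {
  "targets": [
    [0,0,-0.5,0,0,0,50],
    [0,0,-1.1,0,0,0,50],
    [0,0,-1.7,0,0,0,50],
    [0,0,-2.0,0,0,0,50],
    [0.1,-0.4,-2.0,0,0,0,50]
  ]
}}

```text
time_s: 14.68
position: [0.5112, -0.0769, 0.1273]
tool_rot: [[-0.97, -0.245, 0.002], [-0.245, 0.97, -0.0], [-0.002, -0.001, -1.0]]
ft_force: [0.1, 0.2, -4.5]
grip_width: 0.0562
```

Request:
{"fn": "send_rows", "kwargs": {
  "targets": [
    [0.2,-0.9,0,0,0,0,50],
    [0.4,-1.9,0,0,0,0,50],
    [0.6,-2.9,0,0,0,0,50],
    [0.75,-3.5,0,0,0,0,50],
    [0.78,-3.77,0,0,0,0,50]
  ]
}}

```text
time_s: 15.3
position: [0.5185, -0.2711, 0.1257]
tool_rot: [[-0.97, -0.241, -0.001], [-0.241, 0.97, 0.001], [0.001, 0.001, -1.0]]
ft_force: [-0.3, -0.5, -3.8]
grip_width: 0.0566
```

Request:
{"fn": "send_rows", "kwargs": {
  "targets": [
    [0,0,0,0,0,0,50],
    [0,0,0,0,0,0,50]
  ]
}}

```text
time_s: 15.55
position: [0.5189, -0.2684, 0.1262]
tool_rot: [[-0.97, -0.244, -0.001], [-0.244, 0.97, 0.001], [0.0, 0.001, -1.0]]
ft_force: [0.2, 0.4, -3.2]
grip_width: 0.0563
```

Run:
```python
from h import *
s=status.observe()
im,d=vision.get_image('wrist'); save('w11',im)
go(.519,-.2695,.0125,104)
```

```text
t 15.6 pos [ 0.519  -0.2684  0.1263] yawy 104.15 grip 0.0564 F [ 0.6 -0.2 -3.5] q [ -39.    30.5   78.     0.    71.5 -143.1]
shift [ 0.005 -0.023  2.276] turn [ 0.   -0.    0.02]
```

View pics/w11.png

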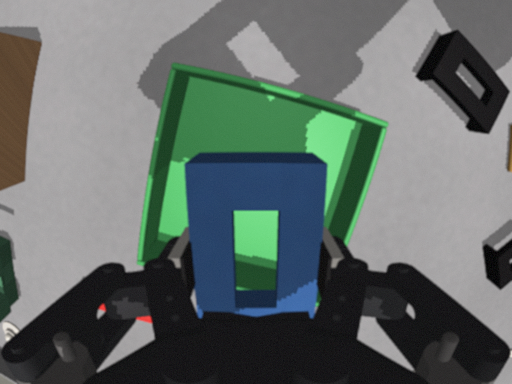

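The shoe is over the middle of the green bin. I lower it.

Request:
{"fn": "send_rows", "kwargs": {
  "targets": [
    [0,-0.02,0.7,0,0,0,50],
    [0,-0.02,1.4,0,0,0,50],
    [0,-0.02,1.9,0,0,0,50],
    [0,-0.02,2.15,0,0,0,50],
    [0,-0.02,2.24,0,0,0,50]
  ]
}}

```text
time_s: 16.23
position: [0.5194, -0.2703, 0.0143]
tool_rot: [[-0.97, -0.244, -0.0], [-0.244, 0.97, 0.0], [0.0, 0.0, -1.0]]
ft_force: [-0.4, 0.0, -3.2]
grip_width: 0.0567
```

Request:
{"fn": "send_rows", "kwargs": {
  "targets": [
    [0,0,0.03,0,0,0,50],
    [0,0,0.05,0,0,0,50],
    [0,0,0.05,0,0,0,50]
  ]
}}

```text
time_s: 16.6
position: [0.5196, -0.2709, 0.0128]
tool_rot: [[-0.97, -0.243, 0.001], [-0.243, 0.97, -0.001], [-0.001, -0.001, -1.0]]
ft_force: [-0.8, 1.1, 3.2]
grip_width: 0.0564
```

Contact is made, so I release gently and rise.

Request:
{"fn": "send_rows", "kwargs": {
  "targets": [
    [0,0,0,0,0,0,60],
    [0,0,0,0,0,0,66],
    [0,0,0,0,0,0,72],
    [0,0,0,0,0,0,72],
    [0,0,0,0,0,0,72]
  ]
}}

```text
time_s: 17.23
position: [0.5192, -0.2707, 0.0118]
tool_rot: [[-0.97, -0.243, -0.0], [-0.243, 0.97, 0.0], [0.0, 0.0, -1.0]]
ft_force: [-0.4, -0.3, -0.1]
grip_width: 0.0721
```

Request:
{"fn": "send_rows", "kwargs": {
  "targets": [
    [0,0,-0.3,0,0,0,72],
    [0,0,-0.8,0,0,0,72],
    [0,0,-1.6,0,0,0,72],
    [0,0,-2.6,0,0,0,72],
    [0,0,-3.3,0,0,0,72]
  ]
}}

```text
time_s: 17.85
position: [0.5194, -0.2708, 0.1803]
tool_rot: [[-0.97, -0.243, 0.003], [-0.243, 0.97, -0.002], [-0.002, -0.003, -1.0]]
ft_force: [-0.0, 0.0, -0.9]
grip_width: 0.0722
```

Request:
{"fn": "send_rows", "kwargs": {
  "targets": [
    [0,0,0,0,0,0,72],
    [0,0,0,0,0,0,72]
  ]
}}

```text
time_s: 18.1
position: [0.5188, -0.2704, 0.1767]
tool_rot: [[-0.97, -0.243, -0.0], [-0.243, 0.97, 0.0], [0.0, 0.0, -1.0]]
ft_force: [-0.3, -0.5, 0.9]
grip_width: 0.0717
```

Run:
```python
from h import *
s=status.observe()
imw,dw=vision.get_image('wrist'); save('w12',imw)
P=wpts(imw,dw,s,blue(imw)); P=P[(P[:,0]>.42)&(P[:,0]<.62)&(P[:,1]>-.37)&(P[:,1]<-.17)]; rect(P,'shoe')
im,d=vision.get_image('scene'); save('s12',im)
im,d=vision.get_image('top'); save('t12',im)
P,u,v=pts('top',d,red(im)); P=P[(P[:,1]>.15)&(P[:,1]<.4)]; rect(P,'hook'); rect(P[P[:,2]>.06],'ring')
for l in ['shackle','ball_unit','wrench','screwdriver','spray_can','remote','eyebolt']:
    for r in vision.masks_of('top',l)[:1]:
        Q,_,_=pts('top',d,r['pixels']); print(l,round(r['p'],2),Q.mean(0).round(3))
print(status.observe()['time_s'],s['position'],s['grip_width'],s['ft_force'])
```

```text
shoe 4173 [ 0.5184 -0.2708] [0.0892 0.0569] 14.0 pca -165.6 z [0.0368 0.0391 0.0405]
hook 142 [0.5356 0.2942] [0.0397 0.0124] 10.9 pca -168.8 z [0.0123 0.064  0.0928]
ring 76 [0.535  0.2949] [0.0363 0.0098] 13.5 pca -167.0 z [0.0633 0.0883 0.0938]
shackle 0.8 [0.395 0.04  0.011]
ball_unit 0.62 [0.762 0.053 0.009]
wrench 0.55 [0.717 0.27  0.008]
screwdriver 0.96 [ 0.691 -0.381  0.023]
spray_can 0.95 [0.669 0.414 0.113]
remote 0.71 [ 0.755 -0.124  0.032]
eyebolt 0.67 [0.771 0.124 0.015]
18.6 [ 0.51883832 -0.27043665  0.17667184] 0.0717417554672901 [-0.26616652 -0.49596303  0.87991911]
```

View pics/t12.png

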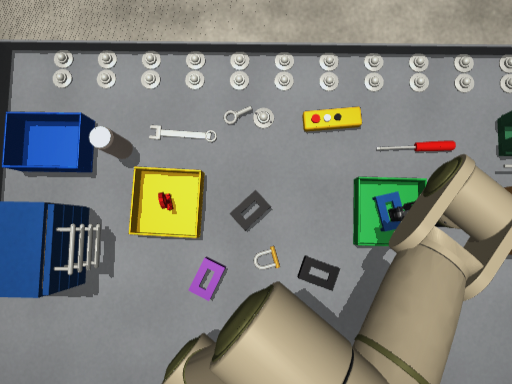

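View pics/s12.png

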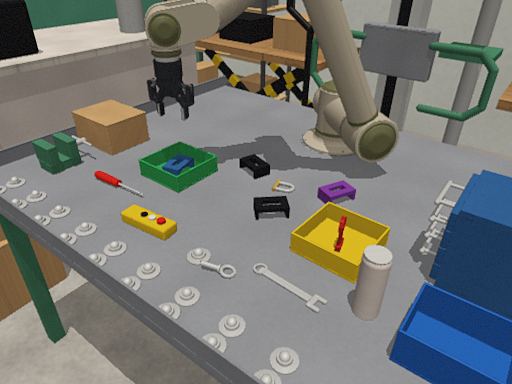

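View pics/w12.png

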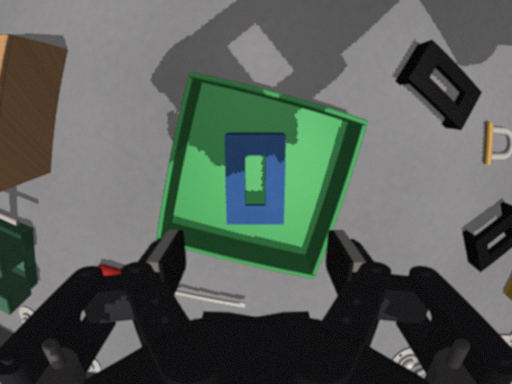

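The pictures show the shoe flat in the green bin (wrist (255,178)), the hook standing in the yellow bin (top (166,201)), the bystanders unmoved and the gripper clear.

```bash
python3 -c "
from h import *
print(env.close_job())"
```

```text
the job is handed in; nothing more can be done
None
```

The job is handed in: the red hook stands in the yellow bin and the blue shoe lies flat in the green bin. It took about 18.6 s of the 61 s allowed. `close_job` reports no verdict, so the result below rests on my own last checks.

I gripped the hook's ring, raised it about 2 mm and turned it 86° until its foot lined up with the slot. It then lifted straight out without snagging, and the shoe did not move.

- **Hook:** it stands upright at about (0.535, 0.295), close to the middle of the yellow bin. Its top is at about 0.092 m.
- **Shoe:** it is centred at about (0.518, -0.271) in the green bin. Its top is at 0.039 m, so it sits on the floor.
- **Bystanders:** the top camera puts each within about 5 mm of where it started.
- **Gripper:** it is open and clear, with the finger tips at z 0.177 m and no contact force.

One check disagreed along the way. My first wrist-camera reading was about 5 mm off because I used the pose from after the picture, while the arm was still settling. Corrected, it agreed with the other cameras before I gripped anything. Before that, a few low-confidence network detections mistook other things for the hook or a bin, so I chose by colour and position instead.

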